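Wedge a rocking drawer box

TASK

The low drawer box on the bench rocks, because the foot at its near right corner is too short: using only the fingertips, push the wooden wedge lying beside it, thin end first, under that foot until the foot just rests on it and the box stops rocking. Then test by pressing down firmly on the top of the box over that corner: it must not dip (if it does, push the wedge in further and test again). Pinch and lift nothing, do not shove the box out of its place or jack it up out of level, and leave the other things alone.

Things in the scene. Friction and masses are not known exactly. Their poses are not given: they have to be found in the camera images.
- drawer_box: Loose plywood drawer box, 1.9 to 2.9 kg: case 160 (x) x 200 (y) x 45 mm on four feet 30 mm high; flat top at 75 mm. Origin: under the case's centre, level with the bottoms of the three good feet; -x is the side with two drawer fronts (10 mm knobs), z up. Feet: rubber, round-bottomed, 20 mm across, at x = +-58, y = +-78 mm. The one at (-58, -78) is too short; the other three carry the box level.
- low_corner (a point): Point on the box's top, 75 mm up, straight above the short foot, 22 mm in from both edges: press here to test. The short foot hangs 6 to 11 mm above the bench (differs each time; it cannot be adjusted). While it hangs, 2 to 4 N here tip the box until the foot lands; let go, it tips back. Raised too far, the box leans and another foot lifts.
- wedge: Loose plain wooden wedge, 140 mm long, 50 mm wide, 0.15 kg, rising evenly from 4 mm at the thin end to 24 mm at the thick end. Origin: middle of the thin end's lower edge; +x points out of the thin end (the way to push), z up. It lies right of the box, the thin end 25 to 50 mm short of the short foot, pointing at it within about 0.1 rad and 10 mm.
- wedge_butt (a point): Middle of the wedge's thick end, an upright flat face 50 mm wide and 24 mm high to push on; the point is 12 mm above the bench, at x = -140 mm of the wedge. The wedge slides on the bench with about 0.5 N; the push rises to 1 to 4 N within a few mm once the foot bears on it (enough), and from about 7 to 12 N the whole box slides along. The wedge does not slip back under load.
- pigment_jar: Bystander: small jar with a white lid, 52 mm across, 78 mm high, to the right of the box beyond the wedge. Origin: centre of its underside.
- marker: Bystander: felt marker, 147 mm long, 17 mm thick, lying in front of the box. Origin: middle of its underside.
- tape_roll: Bystander: roll of masking tape lying flat, 104 mm across, 24 mm high, to the left of the box. Origin: centre of its underside.

How it is judged:
By the outcome, as a careful person would: the job done as asked, in the order asked, and still so for the second after the job is handed in, with the robot touching nothing.
It also fails if it takes over 51 s, if anything falls off the work surface, if the arm or the gripper's body presses on something with over 40 N, if the wrist force passes 120 N, or if a joint passes its speed limit or range.

ROBOT

A 6-joint arm with a two-finger parallel gripper is mounted at the origin on a cart in front of the work surface, level with it; the furniture and walls round the work are solid. World frame = base frame: x ahead of the robot, y to its left, z up, the work surface at z = 0. Lengths are in m, angles in rad, forces in N, time in s.
With the tool pointing down it reaches from about 0.35 to 0.725 m from the base axis. Payload 6 kg.
Tool frame: the origin (TCP) lies midway between the tips of the shut fingers; the grasp point (between the pads) lies 19 mm behind it; z points along the fingers, y is the line along which they close (so a half turn about z gives the same grasp; the last joint's range is limited). The gripper opens to 85 mm and grips with 20 to 120 N. Pads are 22 mm wide; open, the fingers measure 114 mm over their backs; the gripper's body (76 mm by 85 mm) begins 54 mm behind the grasp point. The pads swing forward as they close: fully open they stand 13 mm farther back than shut.
Start: joints at [1.535, 0.04, 0.085, 0, -1.615, -0.334], TCP at [0.217, 0.559, 0.231] pointing down, gripper open.
Joint ranges: [-2.56, 2.56], [-1.29, 2.01], [-1.08, 1.49], [-3.29, 1.98], [-2.81, -0.18], [-2.99, 2.99]. Speed limits (rad/s): [2.57, 2.57, 3.01, 3.14, 3.14, 3.14].

INTERFACE

Orientations are given as a 3x3 rotation matrix whose columns are the frame's x, y, z axes.
In Python, from workcell import arm, viewer gives the robot as it stands.
- The arm moves only by the tool move_arm, never from a script. Its argument "motion" is a list that holds one entry, the list of rows, each a list of 7 numbers: the gripper's target within -1 to 1 (fully open at 1, half-way at 0, shut at -1), then the shift along the tool's x, y, z in cm, then the turn, a rotation vector about the tool's x, y, z in rad. A call has 1 to 10 rows; each row shifts and turns the commanded pose from where the row before left it, along the tool's axes as they then stand; what a row does not reach is not made up. A row lasts 1/8 s, in which the tool goes at most 62.5 mm and 10.7 degrees, less where a joint would pass 70% of its speed; a pose out of reach is approached as far as the arm can. A call is refused whole if a number of a shift passes 6.25 or a number of a turn 0.188, either way. A call with a gripper value outside its range is refused whole. The fingers move at their own pace and stop on an object; "squeeze" is the grip in N (left out, the last holds). Time passes only in rows, so rows that do not move let the fingers close. It gives the time, the measured TCP pose, the force, the opening and the grip force at its end, in the units of the state.
- arm.state(): the state, without advancing time (a new reading comes with each control period).
- viewer.get_image(name): name is "scene" or "top" or "wrist"; returns the picture (480x640x3 uint8, blue, green, red); there is no depth.
- viewer.camera_model(name): a dict with "fx", "fy", "cx", "cy" (pixels), "extrinsics" (4x4, takes a point from camera to world coordinates). Camera axes: x right, y down, z forward; pixel columns grow to the right and rows downward; lengths in m; the calibration is good to about 2 mm. A picture is of the moment at which its call begins: read the wrist's pose just before it. camera_model takes no time and is no camera call; for the wrist camera it gives the pose at the moment of the call.
- arm.job_done(): hands the job in; it is judged then, once.
The state is a dict: "clock": time; "qpos": joint angles; "qd": joint speeds; "joint_torque": joint torques, N m; "position": TCP position; "orientation": TCP orientation; "wrist_force": force on the tool from outside, world axes, zero at the start; "ft_torque": the same for the moment, N m; "grip_width": finger opening in m; "gripper_force": force on a finger pad.
Only numpy, scipy, OpenCV 4.12 (cv2) and the standard library are available. Lean on these libraries where they do the work, as an engineer would, in place of code of your own. Each camera call takes 0.05 s, during which the arm holds its last target. There are 200 camera calls.

## Working session

There is one attempt and no reset: what is moved stays moved. The work goes in short steps, Python scripts to look and compute and a tool call to move; the robot and the scene stay as the last step left them, time stands still between calls to the robot, and variables do not carry over. Pictures are saved under pics/ and viewed, at most 10 in all, crops included, and the job is handed in when it is done.

Besides the shell and the picture viewer there is one more tool, called after "Call:" by a JSON object that holds its "fn" and its "kwargs". move_arm: Moves the arm, as the interface text tells. Its arguments: {"type":"object","properties":{"motion":{"type":"array"},"squeeze":{"type":"number"}},"required":["motion"]}

```bash
mkdir -p pics; ls
cat > h.py <<'E'
import numpy as np,cv2
from workcell import arm,viewer
def ray(n,u,v,z):
    m=viewer.camera_model(n);T=np.array(m["extrinsics"])
    d=T[:3,:3]@np.array([(u-m["cx"])/m["fx"],(v-m["cy"])/m["fy"],1]);o=T[:3,3]
    return o+d*(z-o[2])/d[2]
def proj(n,p):
    m=viewer.camera_model(n);T=np.array(m["extrinsics"])
    c=T[:3,:3].T@(np.array(p)-T[:3,3]);return m["fx"]*c[0]/c[2]+m["cx"],m["fy"]*c[1]/c[2]+m["cy"]
E
python3 - <<'E'
from h import *
s=arm.state();print(s)
for n in("top","scene"):
    cv2.imwrite(f"pics/{n}0.png",viewer.get_image(n));m=viewer.camera_model(n);print(n,m["fx"],np.round(m["extrinsics"],3).tolist())
E
```

```text
pics
{'clock': 0.0, 'qpos': array([ 1.53469695e+00,  4.08039409e-02,  8.38276994e-02, -5.09427945e-04,
       -1.61548344e+00, -3.33683915e-01]), 'qd': array([-0.00113213,  0.00102115, -0.00117842, -0.00271202,  0.00042495,
        0.00110343]), 'joint_torque': array([ 3.25666733e-04, -3.68211615e+01,  3.47409832e+01,  6.93222776e+00,
       -5.46003677e-03,  6.44684178e-06]), 'position': array([0.21664613, 0.55917538, 0.23028363]), 'orientation': array([[ 9.32413777e-01, -3.61392066e-01, -5.68620905e-04],
       [-3.61392508e-01, -9.32412330e-01, -1.64390545e-03],
       [ 6.39052439e-05,  1.73829542e-03, -9.99998487e-01]]), 'wrist_force': array([ 0.50683907, -0.49787746,  0.90251099]), 'ft_torque': array([-0.0354505 , -0.02330504,  0.034095  ]), 'gripper_force': 0.0, 'grip_width': 0.0853606605407876}
top 571.878022497254 [[-0.146, -0.967, 0.208, 0.325], [-0.989, 0.143, -0.031, 0.138], [0.0, -0.211, -0.978, 1.148], [0.0, 0.0, 0.0, 1.0]]
scene 455.9866304250497 [[0.901, -0.255, 0.352, 0.224], [-0.435, -0.554, 0.71, -0.483], [0.014, -0.793, -0.61, 0.599], [0.0, 0.0, 0.0, 1.0]]
```

View pics/top0.png

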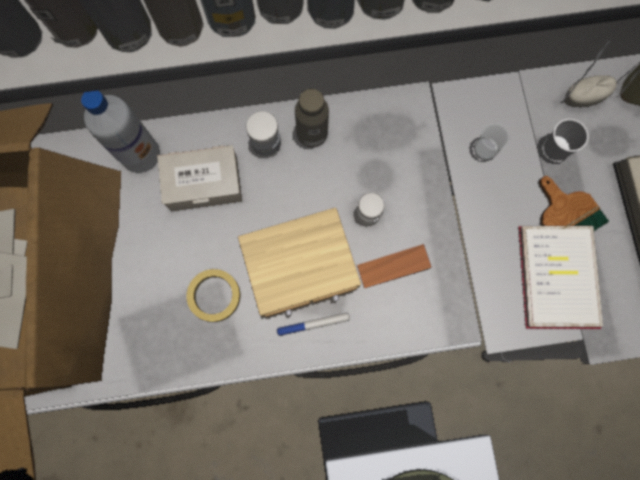

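View pics/scene0.png

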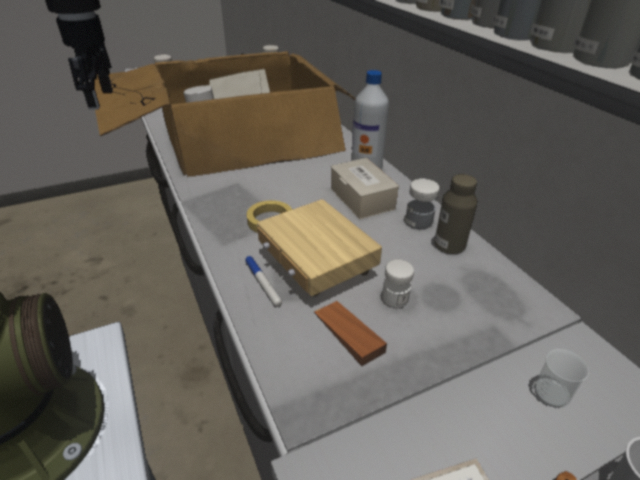

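Run:
```python
from h import *
a=cv2.imread("pics/top0.png")[195:340,235:435];cv2.imwrite("pics/tc.png",cv2.resize(a,None,fx=4,fy=4,interpolation=cv2.INTER_CUBIC))
a=cv2.imread("pics/scene0.png")[195:370,240:420];cv2.imwrite("pics/sc.png",cv2.resize(a,None,fx=3.4,fy=3.4,interpolation=cv2.INTER_CUBIC))
```

```text
(no output)
```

View pics/tc.png

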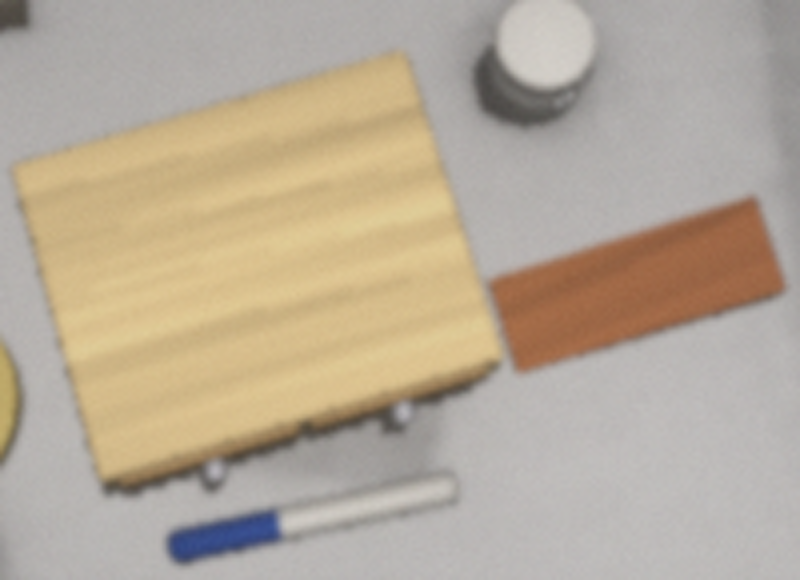

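View pics/sc.png

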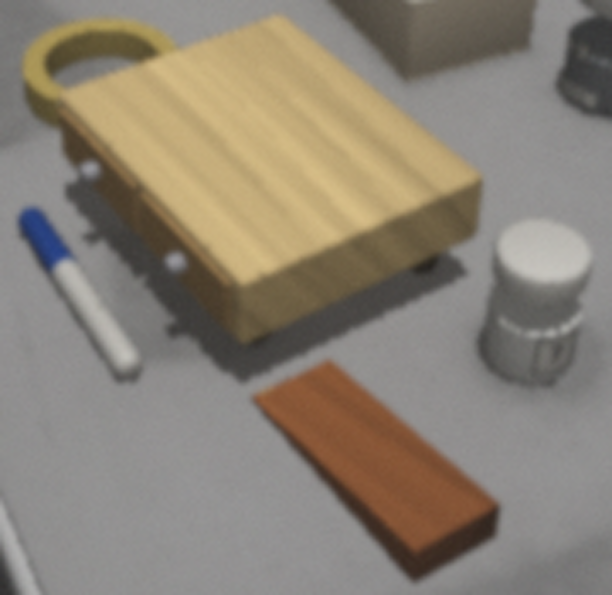

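Run:
```python
from h import *
T=lambda p,z:ray("top",(p[0]+.5)/4-.5+235,(p[1]+.5)/4-.5+195,z)
S=lambda p,z:ray("scene",(p[0]+.5)/3.4-.5+240,(p[1]+.5)/3.4-.5+195,z)
def fit(loc,w):
    loc=np.array(loc);w=np.array(w)[:,:2];a=loc-loc.mean(0);b=w-w.mean(0)
    th=np.arctan2((a[:,0]*b[:,1]-a[:,1]*b[:,0]).sum(),(a*b).sum());c,s=np.cos(th),np.sin(th);R=np.array([[c,-s],[s,c]])
    t=w.mean(0)-R@loc.mean(0);print("th",th,"t",t,"res mm",np.round(1e3*(w-loc@R.T-t),1).tolist());return th,t,R
L=[(.08,.1),(.08,-.1),(-.08,-.1),(-.08,.1)]
print("box")
bt=fit(L,[T(p,.075) for p in[(14,165),(405,52),(498,360),(105,483)]])
bs=fit(L,[S(p,.075) for p in[(280,15),(480,180),(238,287),(60,95)]])
W=[(0,.025),(0,-.025),(-.14,-.025),(-.14,.025)]
print("wedge")
wt=fit(W,[T((518,372),.004),T((490,280),.004),T((757,198),.024),T((785,290),.024)])
ws=fit(W,[S((252,400),.004),S((330,362),.004),S((497,508),.024),S((417,552),.024)])
for th,t,R in(bt,bs):
    print("foot",t+R@[-.058,-.078])
for th,t,R in(wt,ws): print("butt",t+R@[-.14,0],"dir",R[:,0])
for (bth,b,Rb),(wth,w,Rw) in((bt,wt),(bs,ws)): print("foot in wedge",Rw.T@(b+Rb@[-.058,-.078]-w))
print("jar",ray("top",(546+.5)/4-.5+235,(44+.5)/4-.5+195,.078))
```

```text
box
th 0.1475940393607564 t [0.52489268 0.15507481] res mm [[-0.3, -2.1], [-1.5, 1.2], [1.3, 4.0], [0.5, -3.1]]
th 0.14307214821013428 t [0.52267019 0.15166839] res mm [[-1.1, 0.1], [-2.5, 1.4], [0.5, 0.9], [3.1, -2.4]]
wedge
th 1.70357963839691 t [0.48755676 0.03766953] res mm [[0.6, -0.8], [-0.6, -1.0], [-0.7, 0.2], [0.7, 1.6]]
th 1.713048973835092 t [0.4853119  0.03572755] res mm [[0.1, -1.5], [0.3, -1.0], [-1.5, 0.9], [1.1, 1.7]]
foot [0.47899386 0.06939344]
foot [0.4763844  0.06619544]
butt [ 0.50609185 -0.10109809] dir [-0.13239346  0.99119724]
butt [ 0.50516017 -0.10285833] dir [-0.14177337  0.98989914]
foot in wedge [0.03257833 0.00428749]
foot in wedge [0.03142582 0.00451779]
jar [0.61035118 0.00102589 0.078     ]
```

Call:
{"fn": "move_arm", "kwargs": {"motion": [[[-0.53,0,0,0,0,0,0.177],[-0.53,0,0,0,0,0,0.177],[-0.53,0,0,0,0,0,0.177],[-0.53,0,0,0,0,0,0.177],[-0.53,0,0,0,0,0,0.177],[-0.53,0,0,0,0,0,0.18],[-0.53,5.612,-1.505,0,0,0,0],[-0.53,5.612,-1.505,0,0,0,0],[-0.53,5.612,-1.505,0,0,0,0],[-0.53,5.612,-1.505,0,0,0,0]]]}}

```text
clock: 1.35
position: [0.3072, 0.3433, 0.2309]
orientation: [[0.136, -0.991, -0.0], [-0.991, -0.136, -0.0], [0.0, 0.0, -1.0]]
wrist_force: [0.7, 0.8, 0.3]
grip_width: 0.0201
gripper_force: 0.0
```

Call:
{"fn": "move_arm", "kwargs": {"motion": [[[-0.53,5.612,-1.505,0,0,0,0],[-0.53,5.612,-1.505,0,0,0,0],[-0.53,5.612,-1.505,0,0,0,0],[-0.53,5.612,-1.505,0,0,0,0],[-0.53,5.612,-1.505,0,0,0,0],[-0.53,5.612,-1.505,0,0,0,0],[-0.53,5.612,-1.505,0,0,0,0],[-0.53,5.612,-1.505,0,0,0,0],[-0.53,5.612,-1.505,0,0,0,0],[-0.53,0,0,0,0,0,0]]]}}

```text
clock: 2.6
position: [0.5095, -0.1401, 0.2294]
orientation: [[0.13, -0.991, -0.004], [-0.992, -0.13, -0.001], [0.0, 0.004, -1.0]]
wrist_force: [-0.5, 0.1, -0.4]
grip_width: 0.02
gripper_force: 0.0
```

```bash
cat > st.py <<'E'
from h import *
s=arm.state()
butt=np.array([.5056,-.102,.009]);R=s["orientation"]
print(s["clock"],s["position"].round(4),s["wrist_force"].round(2),s["grip_width"].round(4));print(R.round(4))
print("butt in tool (cm)",(R.T@(butt-s["position"])*100).round(2))
E
python3 st.py; python3 -c "
from h import *
cv2.imwrite('pics/w1.png',viewer.get_image('wrist'))"
```

```text
Traceback (most recent call last):
  File "st.py", line 4, in <module>
    print(s["clock"],s["position"].round(4),s["wrist_force"].round(2),s["grip_width"].round(4));print(R.round(4))
                                                                      ^^^^^^^^^^^^^^^^^^^^^
AttributeError: 'float' object has no attribute 'round'
```

View pics/w1.png

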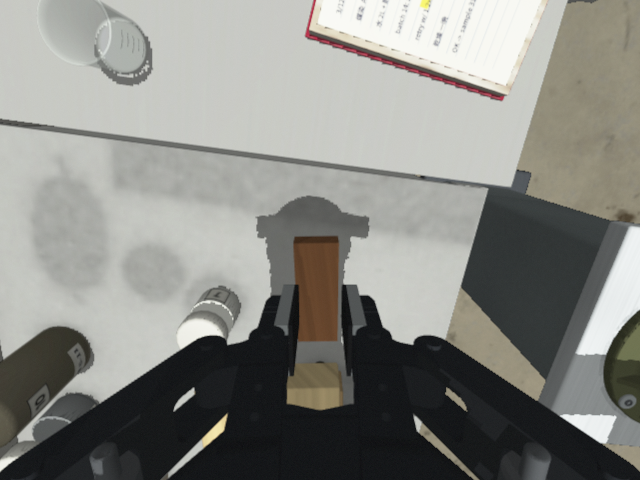

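Wrist view: the wedge's thick top edge is at (295,237)-(338,237), thin end at (299,341)-(339,341), roughly centred between the fingers; the foot shows at about (321,358).

```bash
sed -i 's/s\["grip_width"\].round(4)/s["grip_width"]/' st.py; python3 st.py
python3 - <<'E'
from h import *
a=[ray("wrist",u,v,z)[:2] for u,v,z in((295,237,.024),(338,237,.024),(299,341,.004),(339,341,.004))]
print(a); b=(a[0]+a[1])/2;t=(a[2]+a[3])/2;print("butt",b,"thin",t,t-b,np.linalg.norm(t-b))
E
```

```text
2.65 [ 0.5094 -0.1385  0.2299] [-0.92  0.43  0.33] 0.019801637353834983
[[ 1.319e-01 -9.913e-01 -2.800e-03]
 [-9.913e-01 -1.319e-01 -1.000e-04]
 [-3.000e-04  2.800e-03 -1.000e+00]]
butt in tool (cm) [-3.66 -0.17 22.09]
[array([ 0.53073866, -0.10186026]), array([ 0.4841527 , -0.10803917]), array([0.5109203 , 0.04311514]), array([0.4600786 , 0.03641671])]
butt [ 0.50744568 -0.10494971] thin [0.48549945 0.03976592] [-0.02194623  0.14471563] 0.1463702566723741
```

Call:
{"fn": "move_arm", "kwargs": {"motion": [[[-0.53,0,-0.2,6,0,0,0],[-0.53,0,0,6,0,0,0],[-0.53,0,0,5,0,0,0],[-0.53,0,0,3,0,0,0],[-0.53,0,0,1.5,0,0,0],[-0.53,0,0,0.5,0,0,0],[-0.53,0,0,0,0,0,0],[-0.53,0,0,0,0,0,0]]]}}

```text
clock: 3.65
position: [0.5125, -0.1366, 0.0128]
orientation: [[0.136, -0.991, 0.002], [-0.991, -0.136, -0.0], [0.0, -0.002, -1.0]]
wrist_force: [0.1, 0.2, -0.8]
grip_width: 0.0201
gripper_force: 0.0
```

```bash
python3 st.py
```

```text
3.65 [ 0.5125 -0.1366  0.0128] [ 0.12  0.17 -0.84] 0.020105710654796573
[[ 1.358e-01 -9.907e-01  2.300e-03]
 [-9.907e-01 -1.358e-01 -2.000e-04]
 [ 5.000e-04 -2.300e-03 -1.000e+00]]
butt in tool (cm) [-3.52  0.21  0.38]
```

Call:
{"fn": "move_arm", "kwargs": {"motion": [[[-0.53,0,0.15,0.5,0,0,0],[-0.53,-1,0,0,0,0,0],[-0.53,-1,0,0,0,0,0],[-0.53,-0.6,0,0,0,0,0],[-0.53,-0.6,0,0,0,0,0],[-0.53,-0.6,0,0,0,0,0],[-0.53,-0.6,0,0,0,0,0],[-0.53,-0.6,0,0,0,0,0],[-0.53,0,0,0,0,0,0],[-0.53,0,0,0,0,0,0]]]}}

```text
clock: 4.9
position: [0.5032, -0.0872, 0.0062]
orientation: [[0.136, -0.991, -0.0], [-0.991, -0.136, 0.0], [-0.0, 0.0, -1.0]]
wrist_force: [-0.1, -0.5, -0.8]
grip_width: 0.0205
gripper_force: 0.0
```

```bash
cat > st2.py <<'E'
import sys
from h import *
ims=[];F=[]
for i in range(int(sys.argv[1])):
    im=viewer.get_image("scene");F.append(arm.state()["wrist_force"])
s=arm.state();F=np.array(F);d=np.array([-.137,.9906,0])
print(s["clock"],s["position"].round(4),"along push",(F@d).round(2),"mean",F.mean(0).round(2))
a=im[195:370,240:420];cv2.imwrite(sys.argv[2],cv2.resize(a,None,fx=3.4,fy=3.4,interpolation=cv2.INTER_CUBIC))
E
python3 st2.py 4 pics/s2.png
```

```text
5.1 [ 0.5033 -0.0874  0.0062] along push [ 0.72 -0.92 -0.47  0.22] mean [-0.21 -0.14 -0.08]
```

View pics/s2.png

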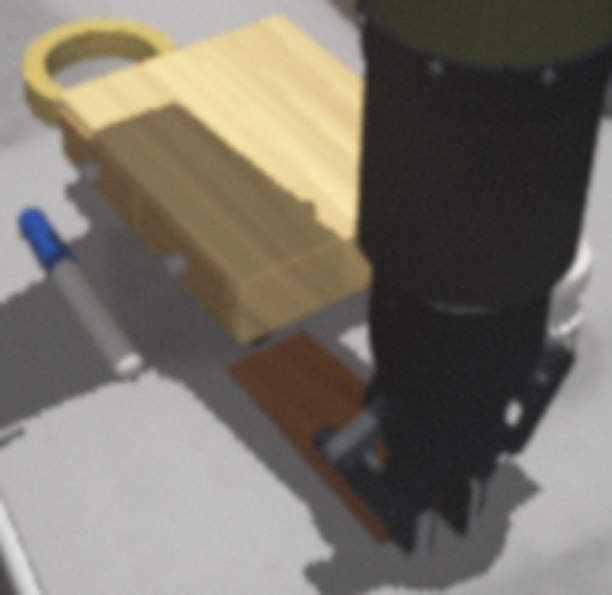

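Thin end at about (230,365)-(300,332) in the crop is right at the edge of the foot (265,338), well aligned. Now I push slowly, reading the force.

Call:
{"fn": "move_arm", "kwargs": {"motion": [[[-0.53,-0.4,0,0,0,0,0],[-0.53,-0.4,0,0,0,0,0],[-0.53,-0.2,0,0,0,0,0],[-0.53,-0.2,0,0,0,0,0],[-0.53,-0.1,0,0,0,0,0],[-0.53,-0.1,0,0,0,0,0]]]}}

```text
clock: 5.85
position: [0.5014, -0.0734, 0.0063]
orientation: [[0.136, -0.991, 0.0], [-0.991, -0.136, -0.0], [0.0, -0.0, -1.0]]
wrist_force: [0.9, -0.8, -0.5]
grip_width: 0.0203
gripper_force: 0.3
```

Call:
{"fn": "move_arm", "kwargs": {"motion": [[[-0.53,-0.1,0,0,0,0,0],[-0.53,-0.1,0,0,0,0,0]]]}}

```text
clock: 6.1
position: [0.5011, -0.0714, 0.0063]
orientation: [[0.135, -0.991, -0.0], [-0.991, -0.135, -0.0], [0.0, 0.0, -1.0]]
wrist_force: [-0.2, -0.8, -1.0]
grip_width: 0.0199
gripper_force: 0.3
```

Call:
{"fn": "move_arm", "kwargs": {"motion": [[[-0.53,-0.1,0,0,0,0,0],[-0.53,-0.1,0,0,0,0,0]]]}}

```text
clock: 6.35
position: [0.5008, -0.0694, 0.0063]
orientation: [[0.136, -0.991, 0.0], [-0.991, -0.136, -0.0], [0.0, 0.0, -1.0]]
wrist_force: [-0.6, -0.8, -0.7]
grip_width: 0.02
gripper_force: 0.3
```

Call:
{"fn": "move_arm", "kwargs": {"motion": [[[-0.53,-0.1,0,0,0,0,0],[-0.53,-0.1,0,0,0,0,0]]]}}

```text
clock: 6.6
position: [0.5006, -0.0674, 0.0063]
orientation: [[0.136, -0.991, -0.0], [-0.991, -0.136, -0.0], [0.0, 0.0, -1.0]]
wrist_force: [-0.2, -0.4, -0.3]
grip_width: 0.0203
gripper_force: 0.3
```

Call:
{"fn": "move_arm", "kwargs": {"motion": [[[-0.53,-0.1,0,0,0,0,0],[-0.53,-0.1,0,0,0,0,0]]]}}

```text
clock: 6.85
position: [0.5003, -0.0655, 0.0063]
orientation: [[0.136, -0.991, -0.0], [-0.991, -0.136, -0.0], [0.0, 0.0, -1.0]]
wrist_force: [-0.3, -1.5, -0.4]
grip_width: 0.0202
gripper_force: 0.8
```

```bash
python3 st2.py 6 pics/s3.png
```

```text
7.15 [ 0.5003 -0.0655  0.0063] along push [-0.54 -0.46 -0.46  0.14 -0.75  0.13] mean [-0.25 -0.36 -0.3 ]
```

Call:
{"fn": "move_arm", "kwargs": {"motion": [[[-0.53,-0.1,0,0,0,0,0],[-0.53,-0.1,0,0,0,0,0]]]}}

```text
clock: 7.4
position: [0.5, -0.0638, 0.0064]
orientation: [[0.135, -0.991, -0.0], [-0.991, -0.135, -0.001], [0.001, 0.0, -1.0]]
wrist_force: [0.9, -2.8, -0.8]
grip_width: 0.0201
gripper_force: 1.7
```

Call:
{"fn": "move_arm", "kwargs": {"motion": [[[-0.53,-0.1,0,0,0,0,0],[-0.53,-0.1,0,0,0,0,0]]]}}

```text
clock: 7.65
position: [0.4997, -0.0619, 0.0063]
orientation: [[0.135, -0.991, -0.0], [-0.991, -0.135, -0.001], [0.001, 0.0, -1.0]]
wrist_force: [0.7, -5.3, -1.3]
grip_width: 0.0201
gripper_force: 2.8
```

```bash
python3 st2.py 6 pics/s4.png
```

```text
7.95 [ 0.4997 -0.0617  0.0063] along push [-4.72 -4.78 -3.71 -5.71 -5.04 -4.5 ] mean [ 0.27 -4.75 -0.45]
```

The push has climbed to about 5 N, so the foot is bearing. I'll back off and test the corner.

Call:
{"fn": "move_arm", "kwargs": {"motion": [[[-0.53,0.5,0,0,0,0,0],[-0.53,1.5,0,0,0,0,0],[-0.53,0,0,-4,0,0,0],[-1,0,0,-4,0,0,0],[-1,0,0,-4,0,0,0],[-1,-5,0.15,0,0,0,0],[-1,-5,0.15,0,0,0,0],[-1,-5,0.15,0,0,0,0],[-1,0,0,0,0,0,0],[-1,0,0,0,0,0,0]]]}}

```text
clock: 9.2
position: [0.4779, 0.0664, 0.1264]
orientation: [[0.136, -0.991, 0.0], [-0.991, -0.136, 0.0], [-0.0, -0.0, -1.0]]
wrist_force: [-0.4, 0.1, -0.1]
grip_width: 0.0
gripper_force: 0.0
```

```bash
python3 st2.py 4 pics/s5.png;  python3 - <<'E'
from h import *
w=cv2.resize(viewer.get_image("wrist"),(480,360));s=cv2.imread("pics/s5.png")
a=viewer.get_image("top")[195:340,235:435]
a=cv2.resize(a,(480,348),interpolation=cv2.INTER_CUBIC)
b=np.zeros((600,800,3),np.uint8);s=cv2.resize(s,(309,300));b[:300,:309]=s;b[:348,315:795]=a;b[350:600,315:648]=cv2.resize(w,(333,250))
cv2.imwrite("pics/m5.png",b)
E
```

```text
9.4 [0.4779 0.0657 0.1263] along push [-0.22 -0.79 -0.06 -0.24] mean [ 0.36 -0.28  0.3 ]
```

View pics/m5.png

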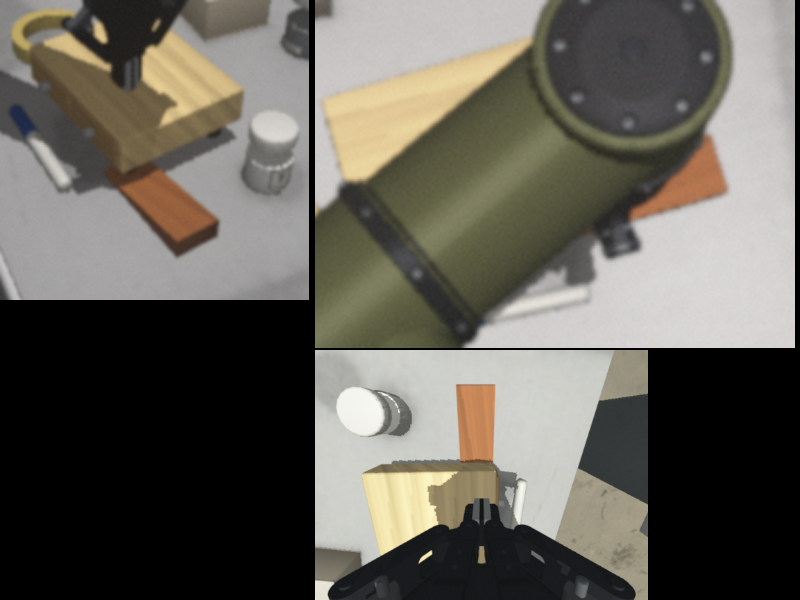

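The wedge is under the near right corner, the box unmoved, the shut tips are above that corner. Now the press.

Call:
{"fn": "move_arm", "kwargs": {"motion": [[[-1,0,0,2.5,0,0,0],[-1,0,0,1.2,0,0,0],[-1,0,0,0.7,0,0,0],[-1,0,0,0.2,0,0,0],[-1,0,0,0,0,0,0],[-1,0,0,0,0,0,0]]]}}

```text
clock: 10.25
position: [0.478, 0.0668, 0.0809]
orientation: [[0.136, -0.991, 0.001], [-0.991, -0.136, 0.0], [-0.0, -0.001, -1.0]]
wrist_force: [0.0, -0.6, -0.1]
grip_width: 0.0003
gripper_force: 0.0
```

Call:
{"fn": "move_arm", "kwargs": {"motion": [[[-1,0,0,0.1,0,0,0],[-1,0,0,0.1,0,0,0],[-1,0,0,0,0,0,0]]]}}

```text
clock: 10.62
position: [0.4776, 0.0667, 0.0782]
orientation: [[0.136, -0.991, -0.0], [-0.991, -0.136, -0.0], [0.0, 0.0, -1.0]]
wrist_force: [1.0, -0.5, -0.2]
grip_width: -0.0
gripper_force: 0.0
```

Call:
{"fn": "move_arm", "kwargs": {"motion": [[[-1,0,0,0.1,0,0,0],[-1,0,0,0,0,0,0]]]}}

```text
clock: 10.88
position: [0.4776, 0.0666, 0.0772]
orientation: [[0.136, -0.991, -0.0], [-0.991, -0.136, -0.0], [0.0, 0.0, -1.0]]
wrist_force: [1.0, 0.5, 0.0]
grip_width: 0.0002
gripper_force: 0.0
```

Call:
{"fn": "move_arm", "kwargs": {"motion": [[[-1,0,0,0.1,0,0,0],[-1,0,0,0,0,0,0]]]}}

```text
clock: 11.12
position: [0.4776, 0.0666, 0.0762]
orientation: [[0.136, -0.991, -0.0], [-0.991, -0.136, -0.0], [0.0, 0.0, -1.0]]
wrist_force: [-0.2, 0.1, 0.1]
grip_width: 0.0001
gripper_force: 0.0
```

Call:
{"fn": "move_arm", "kwargs": {"motion": [[[-1,0,0,0.1,0,0,0],[-1,0,0,0,0,0,0]]]}}

```text
clock: 11.38
position: [0.4777, 0.0667, 0.0752]
orientation: [[0.136, -0.991, -0.0], [-0.991, -0.136, -0.0], [0.0, 0.0, -1.0]]
wrist_force: [-1.0, -0.1, 0.7]
grip_width: -0.0002
gripper_force: 0.0
```

Call:
{"fn": "move_arm", "kwargs": {"motion": [[[-1,0,0,0.05,0,0,0],[-1,0,0,0,0,0,0]]]}}

```text
clock: 11.62
position: [0.4777, 0.0667, 0.0749]
orientation: [[0.136, -0.991, 0.0], [-0.991, -0.136, -0.0], [0.0, -0.0, -1.0]]
wrist_force: [-0.8, -0.2, 0.6]
grip_width: -0.0003
gripper_force: 0.3
```

Call:
{"fn": "move_arm", "kwargs": {"motion": [[[-1,0,0,0.05,0,0,0],[-1,0,0,0,0,0,0]]]}}

```text
clock: 11.88
position: [0.4778, 0.0667, 0.0748]
orientation: [[0.136, -0.991, 0.0], [-0.991, -0.136, -0.0], [0.0, -0.0, -1.0]]
wrist_force: [-2.3, -0.1, 4.1]
grip_width: 0.0003
gripper_force: 2.3
```

Call:
{"fn": "move_arm", "kwargs": {"motion": [[[-1,0,0,0.06,0,0,0],[-1,0,0,0,0,0,0]]]}}

```text
clock: 12.12
position: [0.4778, 0.0666, 0.0747]
orientation: [[0.136, -0.991, 0.001], [-0.991, -0.136, -0.0], [0.0, -0.001, -1.0]]
wrist_force: [-4.4, 0.5, 8.2]
grip_width: -0.0001
gripper_force: 3.9
```

Call:
{"fn": "move_arm", "kwargs": {"motion": [[[-1,0,0,0.06,0,0,0],[-1,0,0,0,0,0,0],[-1,0,0,0,0,0,0]]]}}

```text
clock: 12.5
position: [0.4779, 0.0666, 0.0747]
orientation: [[0.136, -0.991, 0.001], [-0.991, -0.136, -0.0], [0.0, -0.001, -1.0]]
wrist_force: [-6.0, -0.7, 11.0]
grip_width: -0.0001
gripper_force: 5.3
```

Call:
{"fn": "move_arm", "kwargs": {"motion": [[[-1,0,0.04,0.04,0,0,0],[-1,0,0.03,0.04,0,0,0],[-1,0,0,0,0,0,0],[-1,0,0,0,0,0,0]]]}}

```text
clock: 13.0
position: [0.4778, 0.0665, 0.0746]
orientation: [[0.136, -0.991, 0.003], [-0.991, -0.136, -0.0], [0.001, -0.002, -1.0]]
wrist_force: [-4.9, -0.5, 13.1]
grip_width: -0.0002
gripper_force: 6.2
```

Under 13 N the corner held (0.0749 to 0.0746 m). I'll withdraw and look.

Call:
{"fn": "move_arm", "kwargs": {"motion": [[[-1,0,0,-0.3,0,0,0],[-1,0,0,-2,0,0,0],[-1,0,0,-5,0,0,0],[-1,0,0,-5,0,0,0],[-1,6,0,0,0,0,0],[-1,6,0,0,0,0,0],[-1,6,0,0,0,0,0],[-1,6,0,0,0,0,0],[-1,0,0,0,0,0,0],[-1,0,0,0,0,0,0]]]}}

```text
clock: 14.25
position: [0.5094, -0.1712, 0.1946]
orientation: [[0.135, -0.991, -0.001], [-0.991, -0.135, 0.0], [-0.0, 0.001, -1.0]]
wrist_force: [-0.6, 0.2, -1.2]
grip_width: -0.0001
gripper_force: 0.0
```

Run:
```python
from h import *
s=arm.state();print(s["clock"],s["position"],s["wrist_force"])
f=lambda i,x,y,w,h,k:cv2.resize(i[y:y+h,x:x+w],None,fx=k,fy=k,interpolation=cv2.INTER_CUBIC)
t0=cv2.imread("pics/top0.png");t=viewer.get_image("top");c0=cv2.imread("pics/scene0.png");c=viewer.get_image("scene")
b=np.zeros((600,800,3),np.uint8)
for j,(a,d) in enumerate(((t0,c0),(t,c))):
    p=f(a,235,195,200,145,2);b[:290,400*j:400*j+400]=p
    p=f(d,240,195,180,150,2);b[300:600,400*j:400*j+360]=p
cv2.imwrite("pics/m6.png",b)
```

```text
14.25 [ 0.50939428 -0.17122     0.19459164] [-0.63491191  0.20645314 -1.1819971 ]
```

View pics/m6.png

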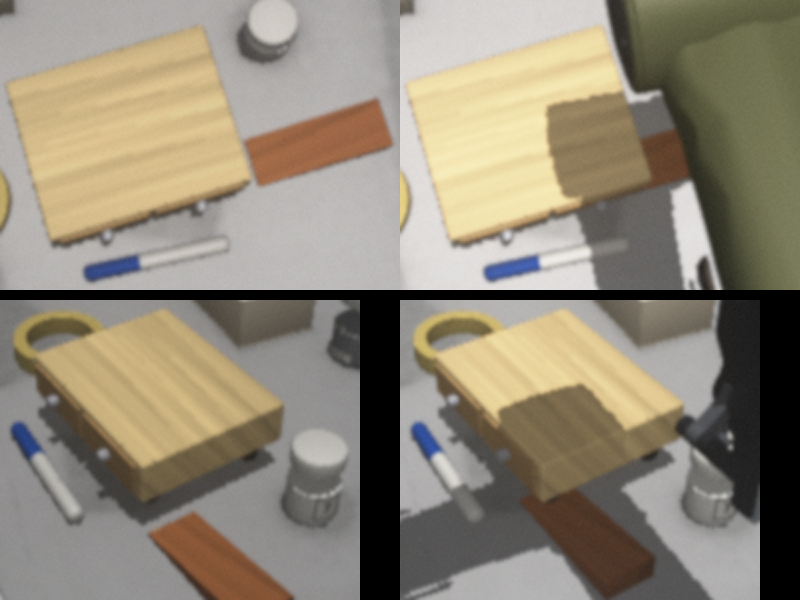

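Before and after, the box corners coincide to within about a pixel, e.g. (8,84) vs (408,84). The jar, marker and tape have not moved, and the wedge sits under the foot.

```bash
python3 -c "
from workcell import arm
print(arm.job_done())"
```

```text
the job is handed in; nothing more can be done
None
```

The wedge is under the short foot and the box no longer rocks: under a 13 N press its corner dipped only 0.3 mm. The box stayed in place, the other things look untouched, and the job was handed in at about 14 s.

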